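Cap the brass-ringed inspection lens

TASK

The brass-ringed inspection lens on the jeweller's bench needs its dust cap. Pinch the two red tabs of the white sprung cap fully together, set it down level inside the brass ring until it sits fully home, and only then let go so that the tabs spring out under the rim; leave it seated there.

Things in the scene. Friction and masses are not known exactly. Their poses are not given: they have to be found in the camera images.
- cap_center (a point): Middle (half-way up) of the loose upright sprung cap, 75 g, z up. White disc 52 mm wide, 9 thick, underside 22 mm below this point. On its own +y and -y sides stand red ears 20 mm wide (x), 6 thick, topping out 22 mm above this point, outer faces 56 mm apart. Grip both ears from above along y, fingertips at least 7 mm above the disc's top to clear the rim. Not the green jar lid with one fixed handle.
- brass_lens_mouth (a point): Centre of the brass-ringed lens's mouth, in the plane of its rim, 53 mm above the bench, z up. Fixed grey barrel 86 mm wide, dark glass in it. Funnel 72 mm wide narrows in 4 mm to a 64 mm bore; under the lip a 78 mm groove takes the claws. Seat 13 mm below this point: a seated cap's middle is 9 mm above it. Any cap yaw will do. The same lens with a blue ring is the wrong one.
- tab_left (a joint): Inward travel (m) of the ear on the cap's own +y side: 0 sprung out, 0.012 fully pinched against a firm stop; spring 4 N free, 7 N at the stop. A steel claw moves with it, 14 mm wide, 3 to 6 mm above the underside, reaching 38 mm from the axis when free, hidden in the disc when pinched.
- tab_right (a joint): The same for the ear on the cap's own -y side: 0 sprung out, 0.012 pinched. With both at their stops the ears' outer faces are 32 mm apart, and a firm grip (20 N or more) carries the cap by them. Let go, they spring out by themselves.
Mind the look-alikes: they are no part of the job. Of the things that look like the part that bears cap_center, the smallest one is meant.

How it is judged (in metres and radians):
On the way, in this order (a step that is already met when the one before it is completed fails the run):
1. the cap is lifted off the bench by its pinched tabs (value of joint each of tab_left, tab_right above 0.008 m and height (world z) of cap_center above 0.07 m), for 0.1 s.
2. the cap, its tabs still pinched, is down on the seat inside the brass ring (value of joint each of tab_left, tab_right above 0.008 m and horizontal distance between cap_center and brass_lens_mouth below 0.012 m and z of cap_center in the frame of brass_lens_mouth below 0.015 m), for 0.1 s.
At the end, for the whole second after the job is handed in: The cap sits in the brass-ringed lens: its centre within 12 mm of the lens axis and less than 13 mm above the rim's plane (seated: 9 mm), level within about 8 degrees, both tabs sprung out to within 4 mm of their free position, and at rest (horizontal distance between cap_center and brass_lens_mouth below 0.012 m and z of cap_center in the frame of brass_lens_mouth between 0.004 and 0.013 m and angle between cap_center's own z axis and vertical below 0.15 rad and value of joint each of tab_left, tab_right below 0.004 m and velocity of joint each of tab_left, tab_right below 0.02 m/s); the robot touches nothing.
It also fails if it takes over 40 s, if anything falls off the work surface, if the arm or the gripper's body presses on something with over 40 N, if the wrist force passes 120 N, or if a joint passes its speed limit or range.

ROBOT

A 6-joint arm with a two-finger parallel gripper is mounted at the origin on the work surface. World frame = base frame: x ahead of the robot, y to its left, z up, the work surface at z = 0. Lengths are in mm, angles in rad, forces in N, time in s.
With the tool pointing down it reaches from about 350 to 875 mm from the base axis. Payload 4.2 kg.
Tool frame: the origin (TCP) lies at the very end of the fingers, on their centre line; the grasp point (between the pads) lies 19 mm behind it; z points along the fingers, y is the direction in which the jaws open and shut (so a half turn about z gives the same grasp; the last joint's range is limited). The gripper opens to 85 mm and grips with 20 to 120 N. Pads are 22 mm wide; open, the fingers measure 114 mm over their backs; the gripper's body (76 mm by 85 mm) begins 54 mm behind the grasp point. The pads swing forward as they close: fully open they stand 13 mm farther back than shut.
Start: joints at [-1.08, 0.385, 0.008, 0, -1.194, -0.259], TCP at [143.599, -608.259, 231.312] pointing down, gripper open.
Joint ranges: [-3.14, 3.14], [-1.21, 2.06], [-1.07, 1.41], [-3.16, 2.05], [-2.99, -0.16], [-3.1, 3.1]. Speed limits (rad/s): [2.79, 2.79, 3.14, 3.14, 3.14, 3.14].

INTERFACE

Orientations are given as a unit quaternion [x, y, z, w].
In Python, from bench import arm, optics, job gives the robot as it stands.
- The arm moves only by the tool send_rows, never from a script. Its argument "steps" is a list that holds one entry, the list of rows, each a list of 5 numbers: the shift along the tool's x, y, z in cm, then the turn about the tool's z in rad, then the opening, from 0 (shut) to 1 (fully open). A call has 1 to 10 rows; each row shifts and turns the pose as measured when the row begins, along the tool's axes as they then stand; what a row does not reach is not made up. A row lasts 1/12 s, in which the tool goes at most 41.7 mm and 7.16 degrees, less where a joint would pass 70% of its speed; a pose out of reach is approached as far as the arm can. A call with a gripper value outside its range is refused whole. The fingers move at their own pace and stop on an object; the grip force is fixed at half the most. Time passes only in rows, so rows that do not move let the fingers close. It gives the time, the measured TCP pose, the force and the opening at its end, in the units of the state.
- arm.read_state(): the state, without advancing time (a new reading comes with each control period).
- optics.get_image(name): name is "side" or "top" or "wrist"; returns (picture, depth): 400x640x3 uint8, blue, green, red; 400x640 float32, mm along the optical axis (not along the pixel's ray), 0 where there is no reading.
- optics.get_calibration(name): a dict with "K" (3x3 intrinsics, pixels), "k1" (the pictures are not rectified: a ray, as slopes to the right and down, at radius r is drawn at 1 + k1 r^2 times it, then the intrinsics apply), "rvec" (rotation vector, rad) and "tvec" (3), from world to camera coordinates, as OpenCV has them; the wrist camera has in their place "hand_eye" (4x4, takes a point from camera to tool coordinates, whose origin is the TCP and whose axes are the flange's). Camera axes: x right, y down, z forward; pixel columns grow to the right and rows downward; lengths in mm; the calibration is good to about 2 mm. A picture is of the moment at which its call begins: read the wrist's pose just before it. get_calibration takes no time and is no camera call.
- job.job_done(): hands the job in, once; it reports no verdict.
The state is a dict: "clock": time; "joints": joint angles; "joint_vel": joint speeds; "joint_efforts": joint torques, N m; "position": TCP position; "ee_rot": TCP orientation; "contact_force": force on the tool from outside, world axes, zero at the start; "wrist_torque": the same for the moment, N m; "gripper_width": finger opening in mm.
Only numpy, scipy, OpenCV 4.12 (cv2) and the standard library are available. Lean on these libraries where they do the work, as an engineer would, in place of code of your own. Each camera call takes 0.05 s, during which the arm holds its last target. There are 200 camera calls.

## Working session

There is one attempt and no reset: what is moved stays moved. The work goes in short steps, Python scripts to look and compute and a tool call to move; the robot and the scene stay as the last step left them, time stands still between calls to the robot, and variables do not carry over. Pictures are saved under pics/ and viewed, about 8 in all and at most 12, crops included, and the job is handed in when it is done.

Besides the shell and the picture viewer there is one more tool, called as name(argument=value, ...), one argument or row to a line, values as JSON. send_rows: Moves the arm, as the interface text tells. Its arguments: {"type":"object","properties":{"steps":{"type":"array","items":{"type":"array","items":{"type":"array","items":{"type":"number"}}}}},"required":["steps"]}

```bash
mkdir -p pics; ls; cat > h.py <<'E'
import numpy as np, cv2
from scipy.spatial.transform import Rotation as R
from bench import arm, optics, job
def cam(name,st=None):
    c=optics.get_calibration(name); K=np.array(c["K"])
    if name=="wrist":
        H=np.array(c["hand_eye"]); Rt=R.from_quat(st["ee_rot"]).as_matrix()
        Rw=Rt@H[:3,:3]; o=Rt@H[:3,3]+np.array(st["position"])
    else:
        Rc=cv2.Rodrigues(np.array(c["rvec"],float))[0]; Rw=Rc.T; o=-Rw@np.array(c["tvec"],float).ravel()
    return K,c["k1"],Rw,o
def slopes(px,K,k1):
    px=np.atleast_2d(px).astype(float)
    return cv2.undistortPoints(px.reshape(-1,1,2),K,np.array([k1,0,0,0.])).reshape(-1,2)
def onplane(px,z,C):
    K,k1,Rw,o=C; s=slopes(px,K,k1); d=np.c_[s,np.ones(len(s))]@Rw.T
    return o+d*((z-o[2])/d[:,2])[:,None]
def bydepth(px,dep,C):
    K,k1,Rw,o=C; s=slopes(px,K,k1); return o+(np.c_[s,np.ones(len(s))]*np.asarray(dep)[:,None])@Rw.T
E
python3 - <<'E'
from h import *
st=arm.read_state(); print(st)
for n in("top","side","wrist"):
    im,d=optics.get_image(n); cv2.imwrite(f"pics/{n}0.png",im); np.savez(f"{n}0.npz",im=im,d=d); C=cam(n,st); print(n,C[3],C[2][:,2],(d>0).mean())
E
```

```text
pics
{'clock': 0.0, 'joints': array([-1.08042636e+00,  3.85569665e-01,  6.59985541e-03, -5.06622898e-04,
       -1.19399202e+00, -2.58592159e-01]), 'joint_vel': array([-4.51053958e-04,  1.41213424e-04, -2.54919098e-04,  5.93217465e-06,
        7.39127360e-04,  4.48408551e-04]), 'joint_efforts': array([-8.83597804e-04, -3.92288160e+01,  1.88394642e+01,  4.18623894e+00,
       -4.67259626e-03,  1.50443125e-06]), 'position': array([ 143.44450083, -607.70603939,  230.20237565]), 'ee_rot': array([-1.15536770e-01,  9.93302586e-01,  1.09383370e-03, -1.76935683e-04]), 'contact_force': array([ 0.56883223, -0.39584868, -0.20347268]), 'wrist_torque': array([-0.02898238, -0.00577593,  0.00982513]), 'gripper_width': 85.19119204338037}
top [ 362.76853684   -1.63325648 1124.03694061] [ 0.10935586  0.01409443 -0.99390273] 0.99601953125
side [334.44123257 722.62616699 492.35938403] [ 0.15795286 -0.84299917 -0.51420161] 0.9960703125
wrist [  79.09338025 -623.9369667   373.67168319] [ 0.25608346  0.06227584 -0.96464656] 0.9960546875
```

View pics/top0.png

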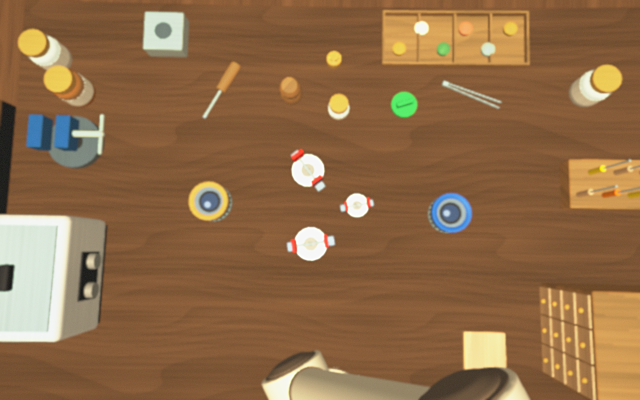

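View pics/side0.png

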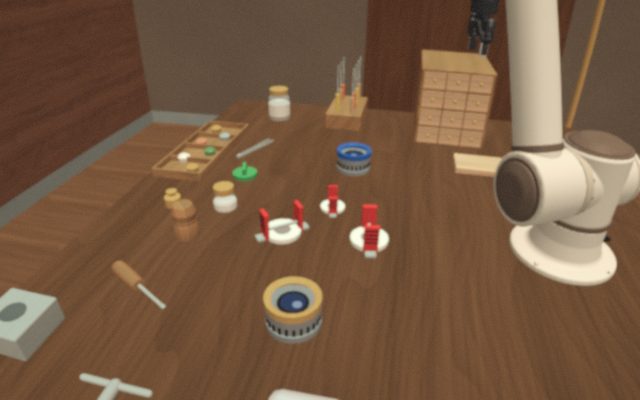

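The top view shows the smallest cap at (357,205) and the brass-ringed lens at (209,201). The blue ring at (450,213) and the two larger caps at (308,170) and (311,243) are decoys. Next I'll measure positions.

```bash
python3 - <<'E'
from h import *
z=np.load("top0.npz"); im=z["im"]; d=z["d"]; C=cam("top"); hsv=cv2.cvtColor(im,cv2.COLOR_BGR2HSV)
def blob(m,x0,x1,y0,y1):
    k=np.zeros(m.shape,np.uint8); k[y0:y1,x0:x1]=m[y0:y1,x0:x1]; v,u=np.nonzero(k); return np.c_[u,v].astype(float)
white=(hsv[...,1]<70)&(hsv[...,2]>170)
red=((hsv[...,0]<8)|(hsv[...,0]>172))&(hsv[...,1]>150)&(hsv[...,2]>90)
for nm,b in {"small":(335,380,190,220),"big1":(285,330,145,195),"big2":(280,340,220,265)}.items():
    w=blob(white,*b); h=cv2.convexHull(w.astype(np.float32)); (c,r)=cv2.minEnclosingCircle(h)
    r_=blob(red,*b); n,lab,st,cen=cv2.connectedComponentsWithStats((lambda k:(k.__setitem__((r_[:,1].astype(int),r_[:,0].astype(int)),1),k)[1])(np.zeros(red.shape,np.uint8)))
    print(nm,"white cen",w.mean(0),c,r,onplane(w.mean(0),9,C),"depthz",np.median(bydepth(w,d[w[:,1].astype(int),w[:,0].astype(int)],C)[:,2]))
    for i in range(1,n):
        if st[i,4]>5:
            m=np.argwhere(lab==i)[:,::-1]; print("  red",cen[i],st[i,4],onplane(cen[i],35,C), bydepth(m,d[m[:,1],m[:,0]],C).max(0)[2])
yel=(hsv[...,0]>15)&(hsv[...,0]<32)&(hsv[...,1]>90)&(hsv[...,2]>130)
w=blob(yel,180,240,175,230); h=cv2.convexHull(w.astype(np.float32)); e=cv2.fitEllipse(h)
p=onplane(e[0],53,C); q=onplane([e[0][0]+max(e[1])/2,e[0][1]],53,C); print("ring",e,p,2*np.linalg.norm(p-q),"z",np.median(bydepth(w,d[w[:,1].astype(int),w[:,0].astype(int)],C)[:,2]))
E
```

```text
small white cen [356.46346555 204.97703549] (356.5, 205.0) 16.77060890197754 [[466.58293858 -55.48211566   9.        ]] depthz 9.08657665925466
  red [368.         201.29166667] 24 [[473.01408883 -80.15716188  35.        ]] 46.13421639145395
  red [345.42857143 205.35714286] 14 [[462.83258577 -29.32936649  35.        ]] 45.917814750126354
big1 white cen [307.73609467 170.28757396] (307.8246765136719, 169.9329071044922) 23.176462173461914 [[545.76356648  59.22420119   9.        ]] depthz 12.833567889682627
  red [297.53246753 154.83116883] 77 [[576.8394433   82.00295968  35.        ]] 1124.0369406112645
  red [316.44444444 180.08888889] 45 [[519.30053441  37.45368319  35.        ]] 65.96535560876146
big2 white cen [310.45886076 243.41033755] (310.4583435058594, 244.10833740234375) 23.635974884033203 [[376.06491768  48.87866557   9.        ]] depthz 12.92333412138305
  red [325.96666667 240.5       ] 30 [[382.91885154  13.07421704  35.        ]] 65.97895472748155
  red [293.60784314 245.15686275] 51 [[371.14234561  85.37548405  35.        ]] 64.86646917314738
ring ((209.3332977294922, 201.06826782226562), (40.984195709228516, 45.32011413574219), 106.18233489990234) [[465.16550761 274.13619699  53.        ]] 100.67056593081404 z 51.918212819585506
```

send_rows(
  steps=[
    [[-2.6, 2.7, 0, 0, 1], [-2.6, 2.7, 0, 0, 1], [-2.6, 2.7, 0, 0, 1], [-2.6, 2.7, 0, 0, 1], [-2.6, 2.7, 0, 0, 1], [-2.6, 2.7, 0, 0, 1], [-2.6, 2.7, 0, 0, 1], [-2.6, 2.7, 0, 0, 1], [-2.6, 2.7, 0, 0, 1], [-2.6, 2.7, 0, 0, 1]],
  ],
)

```text
clock: 0.98
position: [337.7, -276.9, 225.4]
ee_rot: [-0.108, 0.994, 0.004, -0.002]
contact_force: [1.0, -0.1, -0.2]
gripper_width: 85.4
```

send_rows(
  steps=[
    [[-2.5, 2.7, 0.2, 0, 1], [-2.5, 2.7, 0.2, 0, 1], [-2.5, 2.7, 0.2, 0, 1], [-2.5, 2.7, 0.2, 0, 1], [-2.5, 2.7, 0.2, 0, 1], [-2.5, 2.7, 0.2, 0, 1], [-1.3, 1.4, 0, 0, 1], [0, 0, 0, 0, 1], [0, 0, 0, 0, 1]],
  ],
)

```text
clock: 1.73
position: [464.1, -51.9, 214.0]
ee_rot: [-0.114, 0.994, 0.004, -0.001]
contact_force: [0.0, -0.8, -0.2]
gripper_width: 85.6
```

```bash
cat > look.py <<'E'
from h import *
import sys
tag=sys.argv[1]
st=arm.read_state(); im,d=optics.get_image("wrist"); cv2.imwrite(f"pics/{tag}.png",im)
np.savez(f"{tag}.npz",im=im,d=d,pos=st["position"],q=st["ee_rot"])
print(st["position"],st["ee_rot"],st["gripper_width"],st["clock"])
E
python3 look.py w1
```

```text
[464.13352994 -51.86519989 214.00246447] [-1.13527033e-01  9.93527223e-01  3.79538517e-03 -9.30246451e-04] 85.63217199031229 1.7333
```

View pics/w1.png

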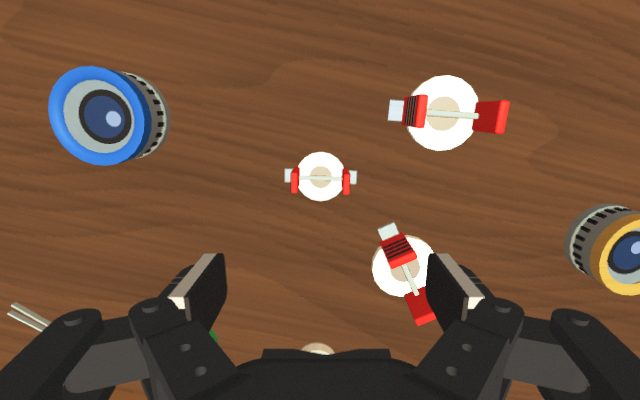

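Wrist view: the small cap is at (320,177) with ears at (295,180) and (347,181). It sits clear of the other caps, so I'll refine its position.

```bash
cat > meas.py <<'E'
from h import *
import sys
z=np.load(sys.argv[1]+".npz"); x0,x1,y0,y1=map(int,sys.argv[2:6])
im,d=z["im"],z["d"]; st=dict(position=z["pos"],ee_rot=z["q"]); C=cam("wrist",st); hsv=cv2.cvtColor(im,cv2.COLOR_BGR2HSV)
roi=np.zeros(d.shape,bool); roi[y0:y1,x0:x1]=1
v,u=np.nonzero(roi); P=bydepth(np.c_[u,v],d[v,u],C); H=hsv[v,u]
red=((H[:,0]<8)|(H[:,0]>172))&(H[:,1]>150)&(H[:,2]>60)
disc=(abs(P[:,2]-9)<2.5)&(H[:,1]<110)&(H[:,2]>130)
(c,r)=cv2.minEnclosingCircle(P[disc][:,:2].astype(np.float32)); print("disc",c,2*r,np.median(P[disc][:,2]))
T=P[red&(P[:,2]>40)&(P[:,2]<48)]; med=np.median(T,0)
ax=T-T.mean(0); _,_,V=np.linalg.svd(ax[:,:2],full_matrices=False); s=ax[:,:2]@V[0]
a,b=T[s>0],T[s<=0]; A=np.array(cv2.minAreaRect(a[:,:2].astype(np.float32))[0]);B=np.array(cv2.minAreaRect(b[:,:2].astype(np.float32))[0])
print("ears",A,B,"mid",(A+B)/2,"sep",np.linalg.norm(A-B),"z",T[:,2].mean(),len(T))
Rt=R.from_quat(st["ee_rot"]).as_matrix(); print("tool x,y",Rt[:,0],Rt[:,1])
for c_ in [(A+B)/2,np.array(c)]:
    g=np.r_[c_,0]-st["position"]; print("tool-frame shift cm",(Rt.T@np.r_[g[:2],0])/10)
e=Rt.T@np.r_[A-B,0]; e*=np.sign(e[1]); print("turn to align (rad, +about tool z)",np.arctan2(-e[0],e[1]))
E
python3 meas.py w1 275 365 140 215
```

```text
disc (465.7502746582031, -57.372596740722656) 76.84276580810547 9.764867670273446
ears [460.41009521 -32.38288879] [470.63970947 -81.35271454] mid [465.52490234 -56.86780167] sep 50.02688118724733 z 44.38207162414237 261
tool x,y [-0.97422149 -0.22559146  0.00098669] [-0.22557733  0.97419442  0.00775285]
tool-frame shift cm [-0.02269607 -0.51873688 -0.00404421]
tool-frame shift cm [-0.03326458 -0.57299762 -0.00447533]
turn to align (rad, +about tool z) 0.021615993851025347
```

send_rows(
  steps=[
    [[0, -0.5, 1, 0.02, 1], [0, 0, 3, 0, 1], [0, 0, 3, 0, 1], [0, 0, 3, 0, 1], [0, 0, 3, 0, 1], [0, 0, 2, 0, 1], [0, 0, 1, 0, 1], [0, 0, 0, 0, 1], [0, 0, 0, 0, 1]],
  ],
)

```text
clock: 2.53
position: [459.8, -68.5, 46.0]
ee_rot: [-0.09, 0.996, 0.004, 0.0]
contact_force: [-0.0, -0.0, -0.4]
gripper_width: 85.2
```

```bash
python3 look.py w2; python3 meas.py w2 150 490 80 400
```

```text
[459.83749399 -68.50609368  46.04552257] [-9.04374061e-02  9.95895914e-01  3.52192101e-03  1.57423585e-05] 85.19382069554088 2.5333
disc (426.71905517578125, -45.42792892456055) 141.50672912597656 9.771324173745313
ears [460.73553467 -32.37364578] [470.63052368 -81.59092712] mid [465.68302917 -56.98228645] sep 50.20210742821701 z 44.240505909806146 1076
tool x,y [-9.83642151e-01 -1.80132376e-01 -6.68382302e-04] [-0.1801326   0.98361734  0.00701209]
tool-frame shift cm [-0.78257256  1.02820452  0.00773311]
tool-frame shift cm [2.84195677 2.86657935 0.01820164]
turn to align (rad, +about tool z) -0.017281483656158336
```

View pics/w2.png

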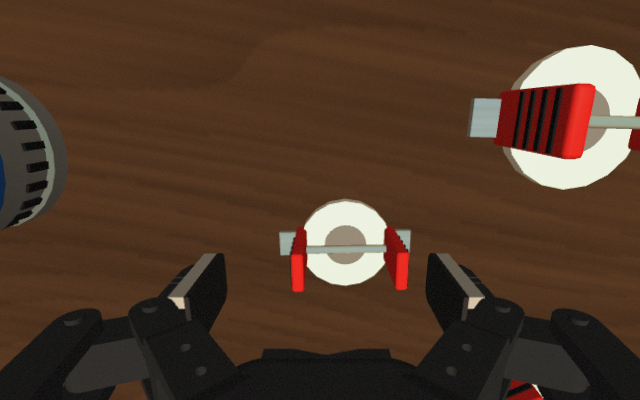

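The view shows the cap between the open fingers, off by about 10 mm sideways, with ears at (298,262) and (397,260). Both views put its middle at (465.6,-56.9). I'll correct before descending.

send_rows(
  steps=[
    [[-0.4, 0.5, 0, -0.017, 1], [-0.4, 0.5, 0, 0, 1], [0, 0, 0, 0, 1], [0, 0, 0, 0, 1]],
  ],
)

```text
clock: 2.92
position: [468.6, -56.8, 49.6]
ee_rot: [-0.099, 0.995, 0.004, 0.004]
contact_force: [0.9, -0.4, 0.6]
gripper_width: 85.7
```

send_rows(
  steps=[
    [[0.3, 0, 1.0, 0, 1], [0, 0, 1.0, 0, 1], [0, 0, 0.6, 0, 1], [0, 0, 0, 0, 1], [0, 0, 0, 0, 1]],
  ],
)

```text
clock: 3.33
position: [469.2, -55.4, 26.1]
ee_rot: [-0.1, 0.995, 0.004, 0.009]
contact_force: [0.2, 0.9, 0.5]
gripper_width: 85.1
```

send_rows(
  steps=[
    [[0.3, -0.1, 0.4, 0, 1], [0, 0, 0.3, 0, 1], [0, 0, 0, 0, 1], [0, 0, 0, 0, 1], [0, 0, 0, 0, 1]],
  ],
)

```text
clock: 3.75
position: [467.2, -56.8, 19.6]
ee_rot: [-0.1, 0.995, 0.004, 0.01]
contact_force: [-0.3, -0.5, 0.3]
gripper_width: 85.1
```

send_rows(
  steps=[
    [[0, 0, 0, 0, 0], [0, 0, 0, 0, 0], [0, 0, 0, 0, 0], [0, 0, 0, 0, 0], [0, 0, 0, 0, 0], [0, 0, 0, 0, 0], [0, 0, 0, 0, 0], [0, 0, 0, 0, 0]],
  ],
)

```text
clock: 4.42
position: [468.8, -56.7, 23.7]
ee_rot: [-0.101, 0.995, 0.004, 0.012]
contact_force: [0.3, 0.4, -0.4]
gripper_width: 27.5
```

send_rows(
  steps=[
    [[0, 0, 0, 0, 0], [0, 0, 0, 0, 0]],
  ],
)

```text
clock: 4.58
position: [468.5, -56.8, 23.3]
ee_rot: [-0.101, 0.995, 0.004, 0.011]
contact_force: [0.1, 0.7, -0.6]
gripper_width: 27.7
```

```bash
python3 look.py w3; python3 meas.py w3 200 440 150 400
```

```text
[468.47256631 -56.77520583  23.30835688] [-0.10128024  0.99478561  0.00396605  0.01132131] 27.696089669766963 4.5833
disc (466.62872314453125, -57.92197036743164) 52.75376510620117 10.492504551042629
ears [464.64083862 -46.33503723] [469.49731445 -69.66955566] mid [467.06907654 -58.00229645] sep 23.834536034298722 z 44.80933662234225 1189
tool x,y [-0.97922828 -0.20141444 -0.02332791] [-0.20159405  0.97945317  0.00559749]
tool-frame shift cm [ 0.16214907 -0.09189426 -0.00429821]
tool-frame shift cm [ 0.20365183 -0.07514944 -0.00517291]
turn to align (rad, +about tool z) -0.002336541026910886
```

View pics/w3.png

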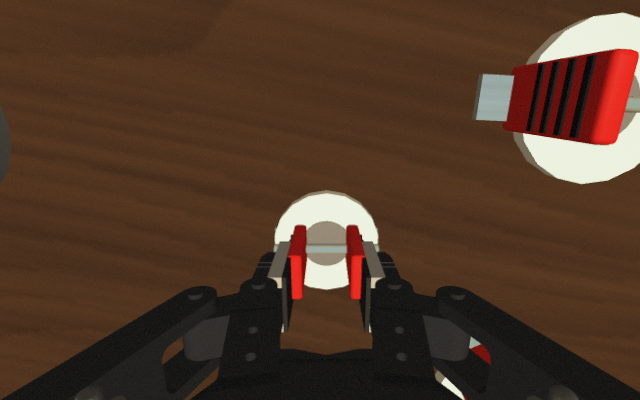

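The ears are pinched at (298,262) and (355,262), about 24 mm apart between centres, and held between the pads. Lifting now.

send_rows(
  steps=[
    [[0, 0, -1, 0, 0], [0, 0, -2.5, 0, 0], [0, 0, -3, 0, 0], [0, 0, -3, 0, 0], [0, 0, -2, 0, 0], [0, 0, 0, 0, 0], [0, 0, 0, 0, 0]],
  ],
)

```text
clock: 5.22
position: [463.7, -58.6, 139.8]
ee_rot: [-0.101, 0.995, 0.004, 0.006]
contact_force: [-0.9, 0.5, -1.3]
gripper_width: 27.7
```

send_rows(
  steps=[
    [[-0.4, 2, 0, 0, 0], [-0.75, 3.5, 0, 0, 0], [-0.75, 3.5, 0, 0, 0], [-0.75, 3.5, 0, 0, 0], [-0.75, 3.5, 0, 0, 0], [-0.75, 3.5, 0, 0, 0], [-0.75, 3.5, 0, 0, 0], [-0.4, 2, 0, 0, 0], [0, 0, 0, 0, 0], [0, 0, 0, 0, 0]],
  ],
)

```text
clock: 6.05
position: [459.6, 205.0, 127.4]
ee_rot: [-0.097, 0.995, -0.001, -0.004]
contact_force: [0.0, -0.3, -0.8]
gripper_width: 28.0
```

```bash
python3 look.py w4
```

```text
[459.60999496 205.04053086 127.41394965] [-9.72940337e-02  9.95245657e-01 -9.33338420e-04 -4.36832361e-03] 27.985706066392552 6.05
```

View pics/w4.png

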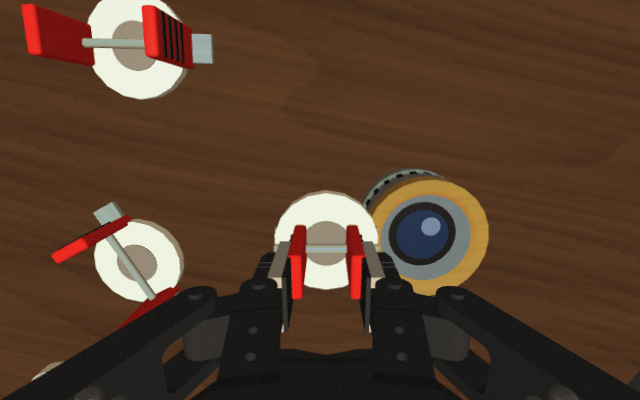

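The cap is held steady at (326,240), and the brass ring is at (428,235), partly hidden by a finger. I'll fit the rim from the depth points.

```bash
cat > ring.py <<'E'
from h import *
import sys
from scipy.optimize import least_squares
def fit(P,r0):
    f=lambda p:np.hypot(P[:,0]-p[0],P[:,1]-p[1])-p[2]
    return least_squares(f,[*P[:,:2].mean(0),r0],loss="soft_l1").x
def run(im,d,C,box):
    hsv=cv2.cvtColor(im,cv2.COLOR_BGR2HSV); m=((hsv[...,0]>14)&(hsv[...,0]<32)&(hsv[...,1]>100)&(hsv[...,2]>110))
    v,u=np.nonzero(m); k=(u>box[0])&(u<box[1])&(v>box[2])&(v<box[3]); u,v=u[k],v[k]
    P=bydepth(np.c_[u,v],d[v,u],C); k=abs(P[:,2]-52)<5; print("rim z",np.median(P[k,2]),k.sum())
    u,v=u[k],v[k]; P=onplane(np.c_[u,v],53,C); c=np.median(P,0)[:2]; c=np.array([(P[:,i].max()+P[:,i].min())/2 for i in(0,1)])
    for _ in range(4):
        a=np.arctan2(P[:,1]-c[1],P[:,0]-c[0]); rr=np.hypot(*(P[:,:2]-c).T); b=((a+np.pi)/(2*np.pi)*60).astype(int)
        out=np.array([P[b==i][rr[b==i].argmax()] for i in range(61) if (b==i).sum()>2])
        ok=abs(np.hypot(*(out[:,:2]-c).T)-43)<5 if _ else np.ones(len(out),bool)
        x=fit(out[ok],43); c=x[:2]
    print("ring",x,ok.sum()); return c
if __name__=="__main__":
    z=np.load("w4.npz"); st=dict(position=z["pos"],ee_rot=z["q"]); C=cam("wrist",st); c=run(z["im"],z["d"],C,(360,520,150,310))
    t=np.load("top0.npz"); c2=run(t["im"],t["d"],cam("top"),(180,240,175,235))
    im,d=z["im"],z["d"]; hsv=cv2.cvtColor(im,cv2.COLOR_BGR2HSV); w=(hsv[...,1]<60)&(hsv[...,2]>150); w[:,:265]=0;w[:,385:]=0;w[:180]=0;w[300:]=0
    v,u=np.nonzero(w); P=bydepth(np.c_[u,v],d[v,u],C); zz=np.median(P[:,2]); P=P[abs(P[:,2]-zz)<4]
    (cc,r)=cv2.minEnclosingCircle(P[:,:2].astype(np.float32)); A=np.linalg.lstsq(np.c_[P[:,:2]-P[:,:2].mean(0),np.ones(len(P))],P[:,2],rcond=None)[0]
    print("cap disc",cc,2*r,"ztop",zz,"slope",A,"tcp",z["pos"])
    Rt=R.from_quat(z["q"]).as_matrix(); print("cap minus tcp",np.array(cc)-z["pos"][:2])
    for g in(c,c2): print("shift cm tool",Rt.T@np.r_[g-np.array(cc),0]/10)
E
python3 ring.py
```

```text
rim z 53.419318186653726 3843
ring [465.36977731 276.67426443  42.73100698] 44
rim z 52.77630813931535 514
ring [465.88990843 277.09880308  42.63572863] 60
cap disc (457.4629821777344, 203.7945556640625) 52.36773681640625 ztop 114.986740000863 slope [-2.86892077e-02 -1.02413702e-02  1.14860876e+02] tcp [459.60999496 205.04053086 127.41394965]
cap minus tcp [-2.14701278 -1.24597519]
shift cm tool [-2.18703035  6.99684868 -0.026466  ]
shift cm tool [-2.24627814  7.02842528 -0.02702377]
```

send_rows(
  steps=[
    [[-0.7, 2.3, 0, 0, 0], [-0.9, 2.9, 0.5, 0, 0], [-0.4, 1.3, 0.5, 0, 0], [0, 0, 0, 0, 0], [0, 0, 0, 0, 0]],
  ],
)

```text
clock: 6.52
position: [465.1, 266.6, 112.7]
ee_rot: [-0.093, 0.996, -0.004, -0.009]
contact_force: [-0.4, -0.9, -0.4]
gripper_width: 27.7
```

send_rows(
  steps=[
    [[-0.2, 0.5, 0.5, 0, 0], [-0.2, 0.5, 0.5, 0, 0], [0, 0, 0.2, 0, 0], [0, 0, 0, 0, 0], [0, 0, 0, 0, 0]],
  ],
)

```text
clock: 6.93
position: [466.5, 272.7, 98.7]
ee_rot: [-0.09, 0.996, -0.005, -0.01]
contact_force: [0.4, -0.5, -0.3]
gripper_width: 27.5
```

```bash
python3 look.py w5; cat > cap.py <<'E'
from h import *
import sys
z=np.load(sys.argv[1]+".npz"); C=cam("wrist",dict(position=z["pos"],ee_rot=z["q"]))
im,d=z["im"],z["d"]; hsv=cv2.cvtColor(im,cv2.COLOR_BGR2HSV); w=(hsv[...,1]<60)&(hsv[...,2]>150); w[:,:265]=0;w[:,385:]=0;w[:180]=0;w[300:]=0
v,u=np.nonzero(w); P=bydepth(np.c_[u,v],d[v,u],C); zz=np.median(P[:,2]); P=P[abs(P[:,2]-zz)<4]
(cc,r)=cv2.minEnclosingCircle(P[:,:2].astype(np.float32)); A=np.linalg.lstsq(np.c_[P[:,:2]-P[:,:2].mean(0),np.ones(len(P))],P[:,2],rcond=None)[0]
Rt=R.from_quat(z["q"]).as_matrix(); up=Rt.T@np.array([0,0,1]); cz=zz+13
print("cap",cc,2*r,"centre z",cz,"slope",A[:2],"shift cm",Rt.T@np.r_[np.array([465.5,276.8])-cc,0]/10)
E
python3 cap.py w5
```

```text
[466.4937815  272.68572206  98.71529748] [-0.09006347  0.99587171 -0.00493717 -0.0101847 ] 27.488050381193453 6.9333
cap (463.9676818847656, 271.1988525390625) 52.502933502197266 centre z 99.32916080013452 slope [-0.03806461 -0.01588905] shift cm [-0.25113308  0.52349814 -0.00950757]
```

send_rows(
  steps=[
    [[-0.2, 0.4, 0.6, 0, 0], [-0.1, 0.2, 0.6, 0, 0], [0, 0, 0.4, 0, 0], [0, 0, 0, 0, 0], [0, 0, 0, 0, 0]],
  ],
)

```text
clock: 7.4
position: [468.3, 279.4, 81.4]
ee_rot: [-0.09, 0.996, -0.005, -0.01]
contact_force: [-0.1, 0.5, -0.8]
gripper_width: 28.0
```

```bash
python3 look.py w6; python3 cap.py w6
```

```text
[468.25426942 279.38007288  81.36503227] [-0.08992502  0.99588862 -0.00463465 -0.00989265] 28.023978410570276 7.4
cap (465.7891540527344, 277.7946472167969) 52.68560028076172 centre z 81.74728803818765 slope [-0.03806255 -0.0162162 ] shift cm [ 0.04624816 -0.0926701   0.00164079]
```

View pics/w6.png

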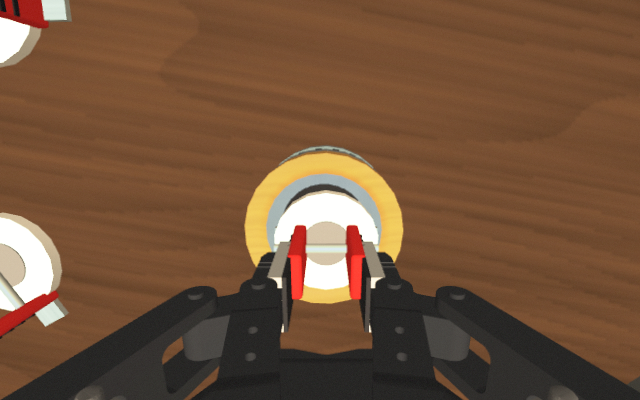

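The cap at (326,242) is within about 1 mm of the ring's axis (ring centred at (324,228) in the picture), with its underside at about z=60. I'll lower it gently.

send_rows(
  steps=[
    [[0, 0, 0.6, 0, 0], [0, 0, 0.5, 0, 0], [0, 0, 0.2, 0, 0], [0, 0, 0, 0, 0], [0, 0, 0, 0, 0]],
  ],
)

```text
clock: 7.87
position: [467.8, 279.1, 67.0]
ee_rot: [-0.09, 0.996, -0.005, -0.01]
contact_force: [0.8, 0.4, -0.6]
gripper_width: 27.9
```

send_rows(
  steps=[
    [[0, 0, 0.3, 0, 0], [0, 0, 0.2, 0, 0], [0, 0, 0.1, 0, 0], [0, 0, 0, 0, 0]],
  ],
)

```text
clock: 8.2
position: [468.2, 279.4, 63.9]
ee_rot: [-0.091, 0.996, -0.005, -0.009]
contact_force: [-0.4, 0.3, -0.3]
gripper_width: 27.7
```

send_rows(
  steps=[
    [[0, 0, 0.3, 0, 0], [0, 0, 0.2, 0, 0], [0, 0, 0.1, 0, 0], [0, 0, 0.1, 0, 0]],
  ],
)

```text
clock: 8.53
position: [468.6, 279.8, 63.3]
ee_rot: [-0.092, 0.996, -0.004, -0.008]
contact_force: [-2.1, -0.9, 5.6]
gripper_width: 27.7
```

send_rows(
  steps=[
    [[0, 0, 0.3, 0, 0], [0, 0, 0.3, 0, 0], [0, 0, 0.2, 0, 0]],
  ],
)

```text
clock: 8.78
position: [468.6, 279.8, 63.2]
ee_rot: [-0.094, 0.996, -0.005, -0.007]
contact_force: [-3.6, -2.1, 10.3]
gripper_width: 27.9
```

```bash
python3 look.py w7; python3 cap.py w7; python3 -c "
from h import *
print(arm.read_state()['contact_force'])"
```

```text
[468.58568866 279.77861752  63.21112967] [-0.09408318  0.99552823 -0.00519967 -0.00669842] 27.909287030744675 8.7833
cap (466.2294616699219, 278.33990478515625) 52.758453369140625 centre z 63.41844780199422 slope [-0.0263711  -0.01495049] shift cm [ 0.10048376 -0.1375863   0.00268984]
[-6.14619051 -2.17458941 16.22203293]
```

The cap is on the seat: reaction force is 16 N, the centre reads z of about 63 against 62 expected (rim measured at 53.4), and it is 1.7 mm off axis. Releasing.

send_rows(
  steps=[
    [[0, 0, 0.1, 0, 0], [0, 0, 0, 0, 0.6], [0, 0, 0, 0, 1], [0, 0, 0, 0, 1], [0, 0, 0, 0, 1], [0, 0, 0, 0, 1], [0, 0, 0, 0, 1], [0, 0, 0, 0, 1]],
  ],
)

```text
clock: 9.5
position: [468.6, 279.7, 60.9]
ee_rot: [-0.094, 0.996, -0.005, -0.007]
contact_force: [0.0, 0.2, -0.2]
gripper_width: 85.4
```

```bash
python3 look.py w8; python3 - <<'E'
from h import *
z=np.load("w8.npz"); C=cam("wrist",dict(position=z["pos"],ee_rot=z["q"])); im,d=z["im"],z["d"]; hsv=cv2.cvtColor(im,cv2.COLOR_BGR2HSV)
m=((hsv[...,0]<8)|(hsv[...,0]>172))&(hsv[...,1]>150)&(hsv[...,2]>60); m[:,:220]=0;m[:,430:]=0
v,u=np.nonzero(m);P=bydepth(np.c_[u,v],d[v,u],C); print(P.min(0),P.max(0),arm.read_state()["contact_force"])
E
```

```text
[468.58311376 279.67895038  60.87186411] [-0.09383572  0.99555098 -0.00516447 -0.00681358] 85.37103669633947 9.5
[4.05342960e+02 2.37907210e+02 1.21361927e-01] [533.42239961 330.97192785 205.28273713] [-0.13078591 -0.52196662  1.0873145 ]
```

View pics/w8.png

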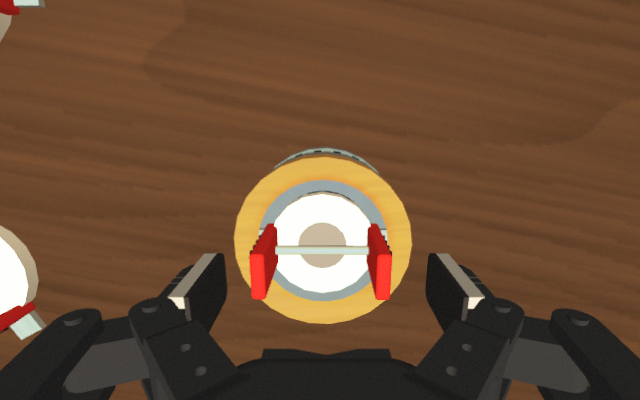

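The tabs have sprung out: ears at (263,262) and (380,262), claws under the lip, and the cap level in the ring. I'll retreat straight up and check from above.

send_rows(
  steps=[
    [[0, 0, -1, 0, 1], [0, 0, -2.5, 0, 1], [0, 0, -3, 0, 1], [0, 0, -3, 0, 1], [0, 0, -2, 0, 1], [0, 0, 0, 0, 1], [0, 0, 0, 0, 1], [0, 0, 0, 0, 1]],
  ],
)

```text
clock: 10.22
position: [470.4, 280.8, 185.1]
ee_rot: [-0.094, 0.996, -0.005, -0.006]
contact_force: [-0.2, 0.3, 0.1]
gripper_width: 85.4
```

```bash
python3 look.py w9; python3 - <<'E'
from h import *
z=np.load("w9.npz"); C=cam("wrist",dict(position=z["pos"],ee_rot=z["q"])); im,d=z["im"],z["d"]; hsv=cv2.cvtColor(im,cv2.COLOR_BGR2HSV)
v,u=np.mgrid[0:400,0:640]; P=bydepth(np.c_[u.ravel(),v.ravel()],d.ravel(),C); H=hsv.reshape(-1,3)
near=np.hypot(P[:,0]-465.5,P[:,1]-276.8)<45
red=near&((H[:,0]<8)|(H[:,0]>172))&(H[:,1]>150)&(H[:,2]>60)&(P[:,2]>80)&(P[:,2]<88)
a=P[red]; s=a[:,1]>a[:,1].mean(); A,B=[np.array(cv2.minAreaRect(a[k][:,:2].astype(np.float32))[0]) for k in(s,~s)]
print("ears",A,B,"mid",(A+B)/2,"sep",np.linalg.norm(A-B),"z",a[:,2].max(),np.median(a[:,2]))
w=near&(H[:,1]<60)&(H[:,2]>150)&(abs(P[:,2]-49)<4); W=P[w]; print("disc z",np.median(W[:,2]),np.linalg.lstsq(np.c_[W[:,:2]-W[:,:2].mean(0),np.ones(len(W))],W[:,2],rcond=None)[0],cv2.minEnclosingCircle(W[:,:2].astype(np.float32)))
print(arm.read_state()["contact_force"])
E
```

```text
[470.37294959 280.8483624  185.10098965] [-0.0939738   0.99554277 -0.00515787 -0.00607596] 85.39820820419291 10.2167
ears [461.462677   300.61950684] [471.01934814 251.86837769] mid [466.24101257 276.24394226] sep 49.67899512636555 z 86.63359040024221 84.42265725402997
disc z 49.89263105646347 [ 4.64929968e-03 -4.76347957e-03  4.98531790e+01] ((465.89019775390625, 276.5853576660156), 31.700742721557617)
[ 0.50616463 -0.13470943 -0.58308016]
```

```bash
python3 -c "
from bench import job
print(job.job_done())"
```

```text
the job is handed in; nothing more can be done
None
```

I pinched the small white cap by both red tabs, set it inside the brass ring until it pressed on the seat (about 16 N), then let go and backed straight up. The job is handed in; the hand-in call gave no verdict.

**Last checks (wrist camera, after backing off):**
- **Position:** the cap is about 1 mm from the lens axis. Its middle is at z of about 62.4 mm, roughly 9 mm above the rim, which matches a fully seated cap.
- **Level:** the disc slopes less than 0.01 rad.
- **Tabs:** the ears are 49.7 mm apart between centres, against 50 mm when free, so both have sprung out.
- **Robot:** the gripper is about 120 mm above its release height and the force reading is near zero.
- **Time:** the job took about 10.2 s of the 40 s allowed.

**Readings that disagreed:**
- While pinched, the gripper opening read 27.5–28 mm, not the expected 32 mm. The picture showed the ears about 24 mm apart between centres, so I took them to be at their stops.
- While carried, the cap was tilted about 0.03–0.04 rad; the tilt went once it was seated.
- One outer-circle fit of the disc in the last view came out too large (63 mm across) because it caught pale points of the lens. I used the ear positions instead.

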